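# Dry run at the enlarger timer

## Task

The negative is focused and no paper is out yet, so make a dry run of the exposure at the enlarger timer: first switch the safelight on by pressing down the raised end of the left-hand rocker (left as seen from the timer's front, where the start bar is), then switch the focus lamp off by pressing down the raised end of the right-hand rocker, so that the room is never dark, and last press the long start bar along the front of the panel fully down and let it come back up. Press each lightly with a fingertip; do not press the stop key or the two small round time keys, and do not shift or lift the timer or the things standing around it.

Things in the scene. Friction and masses are not known exactly. Their poses are not given: they have to be found in the camera images.
- timer: enlarger timer, 1.8 kg, loose on rubber feet: grey case 150 deep (x) by 220 wide (y), panel sloping up 10 degrees from 49 mm high in front to 76 at the back. Origin: middle of its underside; x from its front (robot's side) to its back, y to its left. Two white V-shaped rocker paddles side by side in the middle, start bar (left) and stop key (right) along the front. It must never be pressed with more than 25 N
- safelight_switch_right_end (a point): point on the right half of the left rocker paddle, the end raised at the start: centred across, 21 mm from the pivot (each half 28 long, 26 wide), moving with the paddle. Paddle axes at value 0: x along the pivot (to the timer's back, up the slope), y left, z off the panel. Raised, it is 13 mm off the panel and must go down 6.5 mm
- safelight_switch (a joint): left rocker, rad: 0 = left end down, right end raised (safelight off, as it starts), 0.314 = right end fully down (safelight on). Stays where it is left; about 2 N at its end tips it, then a stop that gives 1 mm per 12 N
- focus_switch_left_end (a point): the same point on the left-hand half of the right rocker paddle, the end that stands up at the start: 21 mm from the pivot; same size, height and 6.5 mm stroke
- focus_switch (a joint): right rocker, rad: 0.314 = right end down, left end raised (focus lamp on, as it starts), 0 = left end fully down (focus lamp off). Stays where it is left; about 2 N at its end tips it, then the same stop
- start_bar_top (a point): centre of the top face of the long start bar: 118 mm along y by 26 mm along x, standing 13 mm off the panel when up; axes as the panel (z off the panel, tilted 10 degrees to the robot)
- start_bar (a joint): how far the start bar is pressed, m: 0 up, 0.005 fully down; springs back. 2 N starts it, 3.6 N holds it fully down, then the same stop as the rockers; it has worked from 0.0035
- stop_key_top (a point): centre of the top of the stop key, 32 mm along y by 26 mm along x, in line with the start bar on its right (31 mm free between them), 13 mm off the panel. Not to be pressed
- stop_key (a joint): stop key, m: 0 up, 0.005 fully down
- time_up_key (a joint): left one of the two round time keys (16 mm across, 8 mm off the panel, back right corner), m: 0 up, 0.004 down. Not to be pressed
- time_down_key (a joint): right one of the two time keys, likewise
- film_can_mid (a point): black film can with grey lid, 34 across, 52 high, standing loose beside or behind the timer; this point is its middle. The four bystanders swap places
- lens_mid (a point): enlarger lens standing on its mount, 51 across, 40 high; this point is its middle
- magnifier_mid (a point): focusing magnifier: aluminium base 84 by 56, tilted black eyepiece, 94 high; this point is 45 mm above the middle of its base
- measure_mid (a point): empty white measuring cup, 60 across the rim, 80 high; this point is its middle

How it is judged (in metres and radians):
On the way, in this order (a step that is already met when the one before it is completed fails the run):
1. the left rocker is tipped over: safelight on (value of joint safelight_switch above 0.24 rad), for 0.05 s.
2. the right rocker is tipped over: focus lamp off (value of joint focus_switch below 0.075 rad), for 0.05 s.
3. the start bar is pressed down (value of joint start_bar above 0.0035 m), for 0.03 s.
At the end, for the whole second after the job is handed in: The left rocker stands with its right end down (joint above 0.24 of 0.314 rad), the right rocker with its left end down (joint below 0.075 rad), the start bar has come back up (within 1 mm), the timer is at rest within 20 mm of where it was and each thing around it within 15 mm (value of joint safelight_switch above 0.24 rad and value of joint focus_switch below 0.075 rad and value of joint start_bar below 0.001 m and distance of timer from where it was at the start of the episode below 0.02 m and linear speed of timer below 0.02 m/s and distance of each of film_can_mid, lens_mid, magnifier_mid, measure_mid from where it was at the start of the episode below 0.015 m); the robot touches nothing.
It fails at once if the focus lamp is switched off while the safelight is still off (dark room) (value of joint focus_switch below 0.12 rad and value of joint safelight_switch below 0.19 rad).
It fails at once if the start bar is pressed while the safelight is off or the focus lamp on (value of joint start_bar above 0.003 m and (value of joint safelight_switch below 0.19 rad or value of joint focus_switch above 0.12 rad)).
It fails at once if the stop key or a time key is pressed (more than half down) (value of joint stop_key above 0.0025 m or value of joint any of time_up_key, time_down_key above 0.002 m).
It fails at once if the timer is pressed with more than 25 N (contact force between any of the arm, the fingers and timer above 25 N).
It fails at once if the timer is lifted or shifted by more than 20 mm, or a thing around it by more than 15 mm (distance of timer from where it was at the start of the episode above 0.02 m or height (world z) of timer above 0.008 m or distance of any of film_can_mid, lens_mid, magnifier_mid, measure_mid from where it was at the start of the episode above 0.015 m).
It also fails if it takes over 45 s, if anything falls off the work surface, if the arm or the gripper's body presses on something with over 40 N, if the wrist force passes 120 N, or if a joint passes its speed limit or range.

## Robot

A 6-joint arm with a two-finger parallel gripper is mounted at the origin on the work surface. World frame = base frame: x ahead of the robot, y to its left, z up, the work surface at z = 0. Lengths are in m, angles in degrees, forces in N, time in s.
With the tool pointing down it reaches from about 0.35 to 0.875 m from the base axis. Payload 4.2 kg.
Tool frame: the origin (TCP) lies midway between the tips of the shut fingers; the grasp point (between the pads) lies 19 mm behind it (r.grasp_offset is the distance from the TCP to the grasp point, in m); z points along the fingers, y is the direction in which the jaws open and shut (so a half turn about z gives the same grasp; the last joint's range is limited). The gripper opens to 87 mm and grips with 3 to 60 N. Pads are 19 mm wide; open, the fingers measure 117 mm over their backs; the gripper's body (75 mm by 190 mm) begins 51 mm behind the grasp point.
Start: joints at [84.488, 22.042, 0.453, 0, -68.411, -14.817], TCP at [0.217, 0.586, 0.223] pointing down, gripper open.
Joint ranges: [-179.83, 179.83], [-69.29, 118.12], [-61.27, 80.66], [-181.25, 117.63], [-171.15, -9.14], [-177.46, 177.46]. Speed limits (degrees/s): [159.86, 159.86, 180, 180, 180, 180].

## Interface

Orientations are given as a 3x3 rotation matrix whose columns are the frame's x, y, z axes.
In Python, from station import r gives the robot as it stands.
- The arm moves only by the shell command python3 -m crank 'ROWS'. ROWS is JSON, a list of rows, each a list of 3 entries, a list of its own where there are three numbers: the closure, from -1 (fully open) to 1 (shut), so that 0 is half open, then the shift along the tool's x, y, z as a fraction of full scale, then the turn, a rotation vector about the tool's x, y, z as a fraction of full scale. In form: [[fingers, [dx, dy, dz], [wx, wy, wz]], ...]. A call has 1 to 8 rows; each row shifts and turns the commanded pose from where the row before left it, along the tool's axes as they then stand; what a row does not reach is not made up. Full scale, the value 1, is 100 mm for a shift and 45 degrees for a turn. A row lasts 1/10 s, in which the tool goes at most 50 mm and 8.59 degrees, less where a joint would pass 70% of its speed; a pose out of reach is approached as far as the arm can. A call with a number of a shift or a turn outside -1 to 1 is refused whole. A call with a gripper value outside its range is refused whole. The fingers move at their own pace and stop on an object; the grip force is fixed at half the most. Time passes only in rows, so rows that do not move let the fingers close. It gives the time, the measured TCP pose, the force and the opening at its end, in the units of the state.
- r.sense(): the state, without advancing time (a new reading comes with each control period).
- r.capture(name): name is "scene" or "top"; returns a dict with "img" (384x512x3 uint8, blue, green, red), "fx", "fy", "cx", "cy" (pixels), "R" (3x3) and "t" (3): a world point X has camera coordinates R X + t. Camera axes: x right, y down, z forward; pixel columns grow to the right and rows downward; lengths in m; the calibration is good to about 2 mm. A picture is of the moment at which its call begins. There is no depth.
- r.finish_job(): hands the job in, once; it reports no verdict.
The state is a dict: "time_s": time; "joints": joint angles; "joint_velocities": joint speeds; "effort": joint torques, N m; "tcp_pos": TCP position; "ee_rot": TCP orientation; "wrist_force": force on the tool from outside, world axes, zero at the start; "moment": the same for the moment, N m; "gripper_width": opening from 0.0 (shut) to 1.0 (fully open).
Only numpy, scipy, OpenCV 4.12 (cv2) and the standard library are available. Lean on these libraries where they do the work, as an engineer would, in place of code of your own. Each camera call takes 0.05 s, during which the arm holds its last target.

## Working session

There is one attempt and no reset: what is moved stays moved. The work goes in short steps, Python scripts to look and compute and a shell command to move; the robot and the scene stay as the last step left them, time stands still between calls to the robot, and variables do not carry over. Pictures are saved under pics/ and viewed, and the job is handed in when it is done.

```bash
ls; mkdir -p pics
python3 - <<'E'
from station import r
import cv2,json
s=r.sense();print(s)
for n in("scene","top"):
    c=r.capture(n);cv2.imwrite(f"pics/{n}0.png",c["img"]);print(n,c["fx"],c["fy"],c["cx"],c["cy"],c["R"],c["t"])
E
```

```text
pics
{'time_s': 0.0, 'joints': array([ 8.44873192e+01,  2.20892947e+01,  3.78957583e-01, -2.88055666e-02,
       -6.84112260e+01, -1.48161319e+01]), 'joint_velocities': array([ 0.03557302,  0.11206035,  0.10846346, -0.03371246,  0.02052603,
        0.01600626]), 'effort': array([ 5.44255745e-04, -3.90664959e+01,  1.87403548e+01,  4.21980321e+00,
        1.10679941e-02, -1.85874119e-04]), 'tcp_pos': array([0.21690678, 0.58550194, 0.22146992]), 'ee_rot': array([[ 9.37649928e-01, -3.47580444e-01, -6.69137817e-04],
       [-3.47581076e-01, -9.37647654e-01, -2.06690938e-03],
       [ 9.10017755e-05,  2.17061707e-03, -9.99997640e-01]]), 'wrist_force': array([ 0.00234931, -0.03168868,  0.14216202]), 'moment': array([0.01974462, 0.00576743, 0.03350616]), 'gripper_width': 1.0035955397638088}
scene 483.62792406301395 483.62792406301395 260.3859655390039 193.26359244625598 [[ 0.58159404  0.813478   -0.0013871 ]
 [ 0.69585418 -0.49838094 -0.51711063]
 [-0.42134942  0.29978324 -0.85591745]] [-0.39927919 -0.34832348  1.28851168]
top 419.2943479500103 419.2943479500103 259.06371725037695 195.14200230346128 [[-0.00450447 -0.99994931 -0.00900485]
 [-0.99500825  0.00537956 -0.09964756]
 [ 0.09969095  0.00851104 -0.99498205]] [0.05595503 0.62310671 0.87858041]
```

View pics/scene0.png

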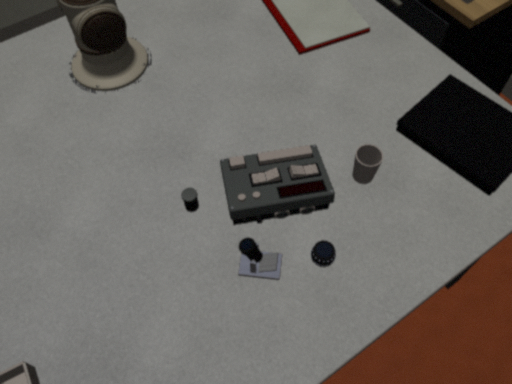

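View pics/top0.png

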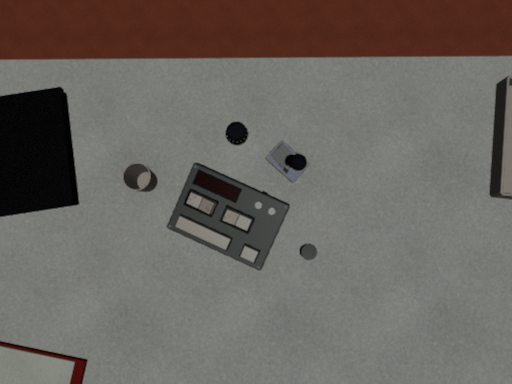

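The scene view shows the timer at about (277,183). In the top view it is at (228,216), yawed about -23°, with both rockers, the start bar and the stop key visible. I'll zoom in to pick points.

Run:
```python
import cv2
a=cv2.imread("pics/scene0.png")[140:225,210:345]
b=cv2.imread("pics/top0.png")[155:275,160:310]
f=lambda i,k:cv2.convertScaleAbs(cv2.resize(i,None,fx=k,fy=k,interpolation=cv2.INTER_CUBIC),alpha=1.5,beta=20)
cv2.imwrite("pics/sc_z.png",f(a,5.9));cv2.imwrite("pics/top_z.png",f(b,5))
```

```text
(no output)
```

View pics/top_z.png

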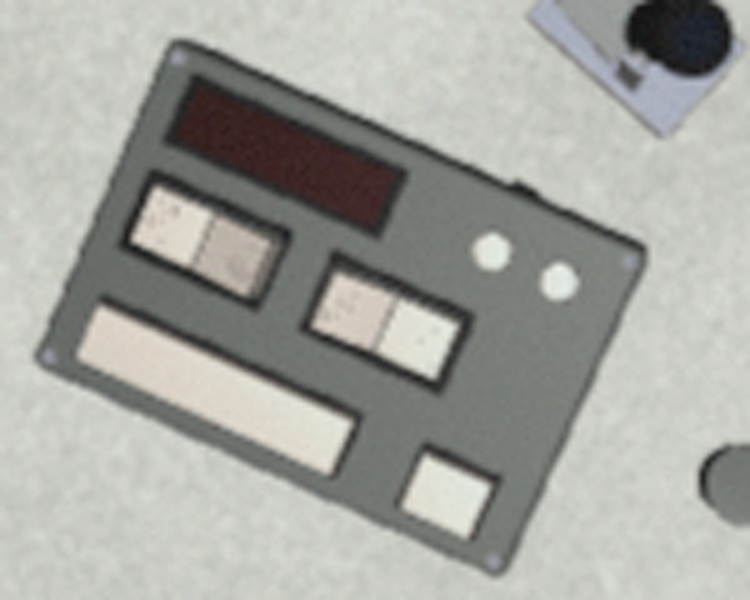

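View pics/sc_z.png

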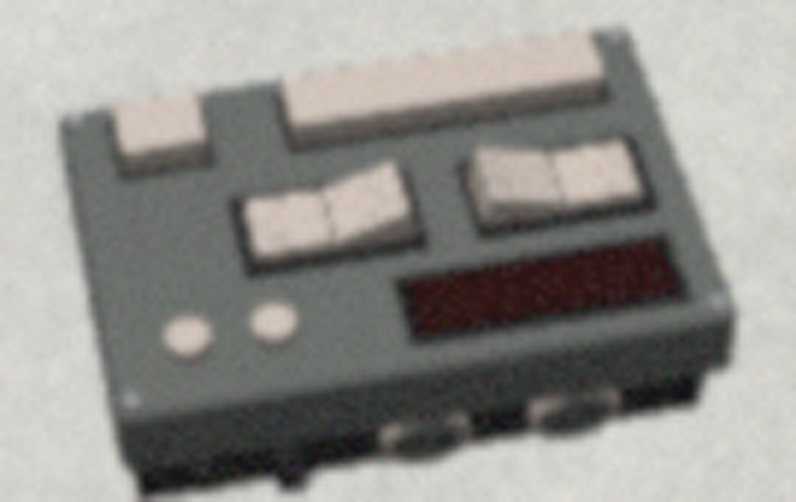

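```bash
cat > h.py <<'E'
import numpy as np, cv2
from scipy.optimize import least_squares
C={"scene":dict(f=483.62792406301395,c=(260.3859655390039,193.26359244625598),R=np.array([[0.58159404,0.813478,-0.0013871],[0.69585418,-0.49838094,-0.51711063],[-0.42134942,0.29978324,-0.85591745]]),t=np.array([-0.39927919,-0.34832348,1.28851168])),
"top":dict(f=419.2943479500103,c=(259.06371725037695,195.14200230346128),R=np.array([[-0.00450447,-0.99994931,-0.00900485],[-0.99500825,0.00537956,-0.09964756],[0.09969095,0.00851104,-0.99498205]]),t=np.array([0.05595503,0.62310671,0.87858041]))}
def proj(n,X):
    c=C[n];q=np.atleast_2d(X)@c["R"].T+c["t"];return q[:,:2]/q[:,2:]*c["f"]+np.array(c["c"])
def tz(p): return np.array([160,155])+(np.array(p,float)+.5)/5-.5
def sz(p): return np.array([210,140])+(np.array(p,float)+.5)/5.9-.5
def tw(P,L): # timer->world
    c,s=np.cos(P[2]),np.sin(P[2]);R=np.array([[c,-s,0],[s,c,0],[0,0,1]])
    return np.atleast_2d(L)@R.T+[P[0],P[1],0]
t10=np.radians(10)
def panel(x,y,h): # point h off panel above panel point x (horizontal), y
    return np.array([x-h*np.sin(t10),y,.0625+x*np.tan(t10)+h*np.cos(t10)])
E
python3 - <<'E'
from h import *
L=np.array([panel(.075,.11,0),panel(.075,-.11,0),panel(-.075,-.11,0),panel(-.075,.11,0)])
T=tz([(172,42),(648,245),(503,580),(36,365)])
S=sz([(735,298),(118,408),(62,118),(625,26)])
f=lambda P:np.r_[(proj("top",tw(P,L))-T).ravel(),(proj("scene",tw(P,L))-S).ravel()]
o=least_squares(f,[.55,.1,-.4]);print(o.x,np.degrees(o.x[2]));print(o.fun.reshape(-1,2).round(2))
P=o.x
np.save("P.npy",P)
def tri(pt,ps): # two-view
    g=lambda X:np.r_[(proj("top",X)-pt).ravel(),(proj("scene",X)-ps).ravel()]
    q=least_squares(g,[P[0],P[1],.07]);return q.x,np.abs(q.fun).max()
c,s=np.cos(P[2]),np.sin(P[2])
pts={"start":((220,387),(447,80)),"stop":((450,492),(160,125)),"Lpiv":((206,244),(562,172)),"Rpiv":((387,327),(335,212)),"Lraised_edge":((262,275),(478,180)),"Rraised":((322,300),(395,190)),"tu":((492,252),(273,321)),"td":((559,282),(187,335))}
for k,(a,b) in pts.items():
    X,e=tri(tz(a),sz(b));d=X-[P[0],P[1],0]
    l=[c*d[0]+s*d[1],-s*d[0]+c*d[1],X[2]]
    h=(l[2]-.0625-l[0]*np.tan(t10))*np.cos(t10)
    print(k,X.round(4),"local",np.round(l,4),"h",round(h,4),"err",round(e,2))
from h import *
E
```

```text
[ 0.57508987  0.1191171  -0.42168606] -24.160831321657973
[[-0.51 -0.75]
 [ 1.22  1.26]
 [ 0.77  0.71]
 [-0.96  0.93]
 [ 1.76  1.98]
 [ 0.31  1.98]
 [-0.8  -1.33]
 [ 0.4  -1.63]]
start [0.544  0.1683 0.0652] local [-0.0485  0.0321  0.0652] h 0.0111 err 0.21
stop [0.4998 0.0719 0.0655] local [-0.0493 -0.0739  0.0655] h 0.0115 err 0.42
Lpiv [0.6034 0.1743 0.0706] local [0.0032 0.0619 0.0706] h 0.0075 err 0.46
Rpiv [0.5686 0.0991 0.0682] local [ 0.0022 -0.021   0.0682] h 0.0053 err 0.34
Lraised_edge [0.5894 0.1494 0.0708] local [0.0007 0.0335 0.0708] h 0.008 err 0.43
Rraised [0.5779 0.1228 0.074 ] local [0.0011 0.0045 0.074 ] h 0.0111 err 1.23
tu [0.5978 0.0537 0.0766] local [ 0.0476 -0.0504  0.0766] h 0.0056 err 0.6
td [0.5853 0.0262 0.0768] local [ 0.0474 -0.0806  0.0768] h 0.0059 err 0.61
```

Two-view triangulation agrees with the known geometry. The start-to-stop spacing comes out at 106 mm, as it should, and heights read about 2 mm low. Next I'll work out the targets and moves: shut fingers, tool normal to the panel, jaw axis along timer x.

```bash
cat > go.py <<'E'
from h import *
from scipy.spatial.transform import Rotation as Ro
from station import r
import sys
P=np.load("P.npy")
Rz=Ro.from_euler("z",P[2]).as_matrix()
n=Rz@[-np.sin(t10),0,np.cos(t10)]
y=-Rz@[np.cos(t10),0,np.sin(t10)]
z=-n; RT=np.c_[np.cross(y,z),y,z]
K={"L":(.0025,.041),"R":(.002,0.0),"B":(-.0485,.032)}
def report(k,h):
    s=r.sense();T=tw(P,panel(*K[k],h))[0];R=s["ee_rot"]
    print("t",s["time_s"],"tcp",s["tcp_pos"].round(4),"F",s["wrist_force"].round(2),"w",round(s["gripper_width"],2))
    print("target",T.round(4),"shift(frac) now-axes",(R.T@(T-s["tcp_pos"])/.1).round(3),"tgt-axes",(RT.T@(T-s["tcp_pos"])/.1).round(3))
    print("turn(frac)",(Ro.from_matrix(R.T@RT).as_rotvec(degrees=True)/45).round(3), "h_now",round(float(n@(s["tcp_pos"]-T)+h),4))
if __name__=="__main__": report(sys.argv[1],float(sys.argv[2]))
E
python3 go.py L .10; python3 -c "
from h import *
from go import *
for k in K: print(k,proj('top',tw(P,panel(*K[k],.013))),proj('scene',tw(P,panel(*K[k],.013))))"
```

```text
t 0.1 tcp [0.2169 0.5856 0.2216] F [ 0.1  -0.06 -0.1 ] w 1.0
target [0.5783 0.1626 0.1614] shift(frac) now-axes [4.859 2.709 0.607] tgt-axes [ 2.38  -4.848  1.466]
turn(frac) [0.172 0.18  2.079] h_now 0.2466
L [[208.65934525 208.37943305]] [[294.5930805  167.95205734]]
R [[226.68717017 216.66264372]] [[275.56725355 170.99127617]]
B [[202.92388817 232.93029143]] [[284.86242896 151.93675564]]
```

```bash
python3 -m crank '[[1,[0.347,0.194,0],[0,0,0]],[1,[0.347,0.194,0],[0,0,0]],[1,[0.347,0.194,0],[0,0,0]],[1,[0.347,0.194,0],[0,0,0]],[1,[0.347,0.194,0],[0,0,0]],[1,[0.347,0.194,0],[0,0,0]],[1,[0.347,0.194,0],[0,0,0]]]' && python3 -m crank '[[1,[0.347,0.194,0],[0,0,0]],[1,[0.347,0.194,0],[0,0,0]],[1,[0.347,0.194,0],[0,0,0]],[1,[0.347,0.194,0],[0,0,0]],[1,[0.347,0.194,0],[0,0,0]],[1,[0.347,0.194,0],[0,0,0]],[1,[0.347,0.194,0],[0,0,0]]]'; python3 go.py L .10
```

```text
time_s: 0.8
tcp_pos: [0.3983, 0.3728, 0.2222]
ee_rot: [[0.938, -0.347, -0.001], [-0.347, -0.938, -0.001], [-0.0, 0.001, -1.0]]
wrist_force: [1.1, 0.7, -0.0]
gripper_width: 0.449
time_s: 1.5
tcp_pos: [0.5789, 0.1612, 0.2221]
ee_rot: [[0.938, -0.347, -0.001], [-0.347, -0.938, -0.0], [-0.001, 0.001, -1.0]]
wrist_force: [-0.4, 1.5, 0.5]
gripper_width: 0.004
t 1.5 tcp [0.5789 0.1612 0.2221] F [-0.4   1.52  0.52] w 0.0
target [0.5783 0.1626 0.1614] shift(frac) now-axes [-0.01  -0.012  0.607] tgt-axes [-0.011  0.116  0.596]
turn(frac) [0.171 0.182 2.079] h_now 0.1596
```

```bash
python3 -m crank '[[1,[0,0,0],[0.014,0.015,0.173]],[1,[0,0,0],[0.014,0.015,0.173]],[1,[0,0,0],[0.014,0.015,0.173]],[1,[0,0,0],[0.014,0.015,0.173]],[1,[0,0,0],[0.014,0.015,0.173]],[1,[0,0,0],[0.014,0.015,0.173]]]' && python3 -m crank '[[1,[0,0,0],[0.014,0.015,0.173]],[1,[0,0,0],[0.014,0.015,0.173]],[1,[0,0,0],[0.014,0.015,0.173]],[1,[0,0,0],[0.014,0.015,0.173]],[1,[0,0,0],[0.014,0.015,0.173]],[1,[0,0,0],[0.014,0.015,0.173]],[1,[0,0,0],[0,0,0]],[1,[0,0,0],[0,0,0]]]'; python3 go.py L .10
```

```text
time_s: 2.1
tcp_pos: [0.578, 0.1624, 0.222]
ee_rot: [[0.382, -0.919, 0.093], [-0.923, -0.384, -0.002], [0.037, -0.086, -0.996]]
wrist_force: [-0.2, -1.1, 0.5]
gripper_width: 0.002
time_s: 2.9
tcp_pos: [0.5781, 0.1626, 0.2222]
ee_rot: [[-0.404, -0.901, 0.156], [-0.915, 0.398, -0.07], [0.001, -0.171, -0.985]]
wrist_force: [-0.3, -0.1, -0.7]
gripper_width: 0.005
t 2.9 tcp [0.5781 0.1626 0.2222] F [-0.28 -0.08 -0.65] w 0.01
target [0.5783 0.1626 0.1614] shift(frac) now-axes [-0.002  0.102  0.599] tgt-axes [-0.001  0.103  0.599]
turn(frac) [ 0.003 -0.     0.007] h_now 0.1599
```

```bash
python3 -m crank '[[1,[0,0.035,0.25],[0,0,0]],[1,[0,0.034,0.25],[0,0,0]],[1,[0,0.034,0.25],[0,0,0]],[1,[0,0,0.25],[0,0,0]],[1,[0,0,0.2],[0,0,0]],[1,[0,0,0],[0,0,0]],[1,[0,0,0],[0,0,0]]]'; python3 go.py L .03
python3 - <<'E'
from station import r
import cv2
for n,(y,x) in {"scene":(110,190),"top":(140,150)}.items():
    i=r.capture(n)["img"][y:y+130,x:x+170]
    cv2.imwrite(f"pics/{n}1.png",cv2.convertScaleAbs(cv2.resize(i,None,fx=4.5,fy=4.5,interpolation=cv2.INTER_CUBIC),alpha=1.5,beta=20))
E
```

```text
time_s: 3.6
tcp_pos: [0.5882, 0.1583, 0.1028]
ee_rot: [[-0.406, -0.9, 0.157], [-0.914, 0.4, -0.07], [0.001, -0.172, -0.985]]
wrist_force: [-0.7, 0.2, 1.4]
gripper_width: 0.007
t 3.6 tcp [0.5882 0.1583 0.1028] F [-0.72  0.19  1.42] w 0.01
target [0.5894 0.1576 0.0925] shift(frac) now-axes [0.001 0.004 0.104] tgt-axes [0.001 0.004 0.104]
turn(frac) [ 0.002 -0.     0.005] h_now 0.0404
```

View pics/scene1.png

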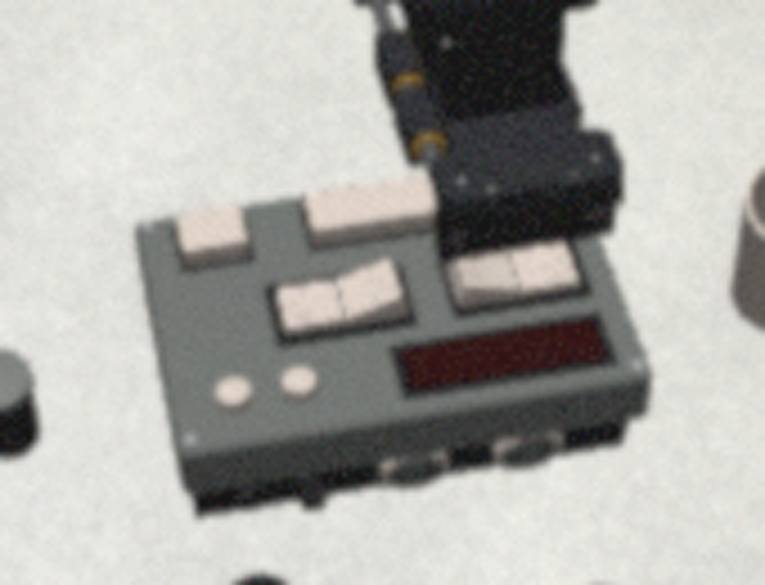

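View pics/top1.png

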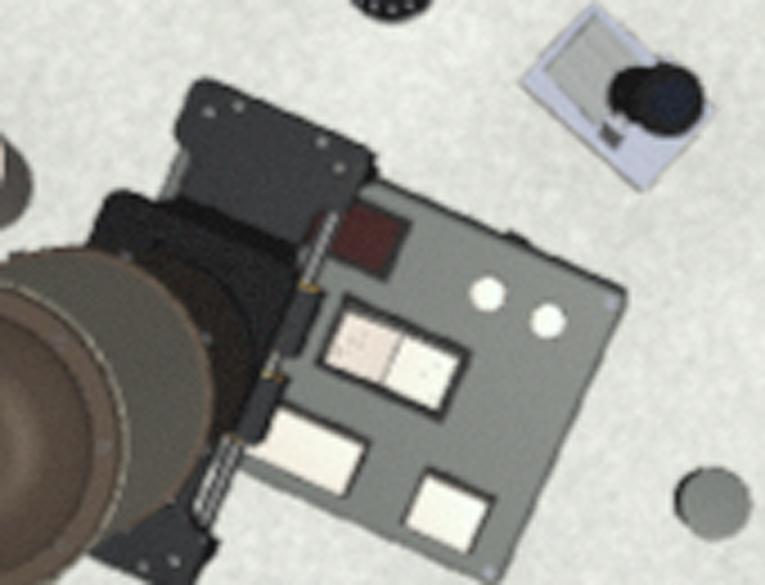

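The scene view shows the tool over the left rocker's right half at about (480,265) in the zoom. The top view is partly blocked by the wrist. Bystanders and the other keys are clear, so I'll descend.

```bash
python3 -m crank '[[1,[0,0.004,0.1],[0,0,0]],[1,[0,0,0.1],[0,0,0]],[1,[0,0,0],[0,0,0]],[1,[0,0,0],[0,0,0]]]'; python3 go.py L .013; for i in 1; do python3 -m crank '[[1,[0,0,0.02],[0,0,0]],[1,[0,0,0],[0,0,0]]]'; done; python3 -m crank '[[1,[0,0,0.02],[0,0,0]],[1,[0,0,0],[0,0,0]]]';python3 -m crank '[[1,[0,0,0.01],[0,0,0]],[1,[0,0,0],[0,0,0]]]'; python3 go.py L .013
```

```text
time_s: 4.1
tcp_pos: [0.5904, 0.1568, 0.0823]
ee_rot: [[-0.407, -0.9, 0.156], [-0.914, 0.401, -0.071], [0.001, -0.171, -0.985]]
wrist_force: [0.7, -0.7, -0.1]
gripper_width: 0.005
t 4.1 tcp [0.5904 0.1568 0.0823] F [ 0.72 -0.66 -0.1 ] w 0.0
target [0.5921 0.1564 0.0757] shift(frac) now-axes [-0.003 -0.006  0.068] tgt-axes [-0.003 -0.006  0.068]
turn(frac) [ 0.003 -0.001  0.004] h_now 0.0198
time_s: 4.3
tcp_pos: [0.5909, 0.1569, 0.0808]
ee_rot: [[-0.407, -0.9, 0.157], [-0.913, 0.401, -0.07], [0.0, -0.172, -0.985]]
wrist_force: [0.0, 0.5, 0.4]
gripper_width: 0.001
time_s: 4.5
tcp_pos: [0.5911, 0.1567, 0.0787]
ee_rot: [[-0.407, -0.9, 0.157], [-0.913, 0.401, -0.07], [0.001, -0.172, -0.985]]
wrist_force: [0.3, 0.2, 0.3]
gripper_width: 0.006
time_s: 4.7
tcp_pos: [0.5915, 0.1567, 0.078]
ee_rot: [[-0.407, -0.9, 0.157], [-0.914, 0.401, -0.07], [0.0, -0.172, -0.985]]
wrist_force: [-0.6, -0.0, -0.1]
gripper_width: 0.004
t 4.7 tcp [0.5915 0.1567 0.078 ] F [-0.59 -0.03 -0.13] w 0.0
target [0.5921 0.1564 0.0757] shift(frac) now-axes [ 0.    -0.003  0.024] tgt-axes [ 0.    -0.003  0.024]
turn(frac) [0.002 0.    0.004] h_now 0.0154
```

```bash
for i in 1; do python3 -m crank '[[1,[0,0,0.01],[0,0,0]],[1,[0,0,0],[0,0,0]]]'; python3 -m crank '[[1,[0,0,0.01],[0,0,0]],[1,[0,0,0],[0,0,0]]]';python3 -m crank '[[1,[0,0,0.01],[0,0,0]],[1,[0,0,0],[0,0,0]]]';python3 -m crank '[[1,[0,0,0.01],[0,0,0]],[1,[0,0,0],[0,0,0]]]'; done | grep -E 'tcp|force'; python3 go.py L .0065
```

```text
tcp_pos: [0.5915, 0.1565, 0.0769]
wrist_force: [0.4, -1.0, 1.1]
tcp_pos: [0.5916, 0.1562, 0.0758]
wrist_force: [-0.6, -1.3, 1.0]
tcp_pos: [0.5918, 0.1564, 0.0748]
wrist_force: [-1.0, -0.4, 0.6]
tcp_pos: [0.592, 0.1564, 0.0737]
wrist_force: [-0.2, 0.5, 1.2]
t 5.5 tcp [0.592  0.1564 0.0737] F [-0.18  0.51  1.25] w 0.01
target [0.5931 0.156  0.0693] shift(frac) now-axes [-0.001 -0.005  0.045] tgt-axes [-0.001 -0.004  0.045]
turn(frac) [ 0.003 -0.     0.004] h_now 0.011
```

```bash
for i in 1; do python3 -m crank '[[1,[0,0,0.01],[0,0,0]],[1,[0,0,0],[0,0,0]]]'; python3 -m crank '[[1,[0,0,0.01],[0,0,0]],[1,[0,0,0],[0,0,0]]]';python3 -m crank '[[1,[0,0,0.01],[0,0,0]],[1,[0,0,0],[0,0,0]]]'; done | grep -E 'tcp|force'; python3 go.py L .0065
python3 - <<'E'
from station import r
import cv2
for n,(y,x) in {"scene":(110,190)}.items():
    i=r.capture(n)["img"][y:y+130,x:x+170]
    cv2.imwrite(f"pics/{n}2.png",cv2.convertScaleAbs(cv2.resize(i,None,fx=4.5,fy=4.5,interpolation=cv2.INTER_CUBIC),alpha=1.5,beta=20))
E
```

```text
tcp_pos: [0.5922, 0.1564, 0.0728]
wrist_force: [-0.8, -0.3, 1.6]
tcp_pos: [0.5923, 0.1563, 0.0718]
wrist_force: [-0.7, -0.5, 1.2]
tcp_pos: [0.5925, 0.1563, 0.0709]
wrist_force: [-0.9, -1.0, 0.2]
t 6.1 tcp [0.5925 0.1563 0.0709] F [-0.94 -1.03  0.17] w 0.01
target [0.5931 0.156  0.0693] shift(frac) now-axes [ 0.    -0.004  0.016] tgt-axes [ 0.    -0.004  0.016]
turn(frac) [0.003 0.    0.004] h_now 0.0081
```

View pics/scene2.png

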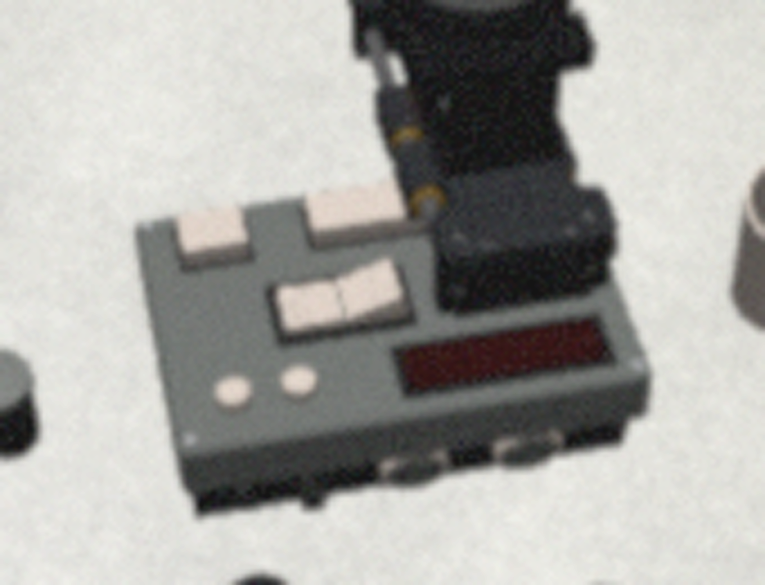

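The gripper hides the rocker in this view. The force rose to 1.6 N and then dropped, so I'll continue gently down to the stop.

```bash
for i in 1; do python3 -m crank '[[1,[0,0,0.006],[0,0,0]],[1,[0,0,0],[0,0,0]]]'; python3 -m crank '[[1,[0,0,0.006],[0,0,0]],[1,[0,0,0],[0,0,0]]]';python3 -m crank '[[1,[0,0,0.006],[0,0,0]],[1,[0,0,0],[0,0,0]]]'; done | grep -E 'tcp|force'; python3 go.py L .0065
```

```text
tcp_pos: [0.5926, 0.1562, 0.0703]
wrist_force: [-0.4, -1.6, 1.6]
tcp_pos: [0.5927, 0.1562, 0.0698]
wrist_force: [-0.6, -0.6, 1.3]
tcp_pos: [0.5928, 0.1561, 0.0695]
wrist_force: [-2.0, 0.0, 3.4]
t 6.75 tcp [0.5928 0.1561 0.0695] F [-2.01  0.02  3.42] w 0.0
target [0.5931 0.156  0.0693] shift(frac) now-axes [ 0.    -0.004  0.002] tgt-axes [-0.    -0.004  0.002]
turn(frac) [0.002 0.    0.004] h_now 0.0067
```

```bash
for i in 1; do python3 -m crank '[[1,[0,0,0.005],[0,0,0]],[1,[0,0,0],[0,0,0]],[1,[0,0,0],[0,0,0]]]'; python3 go.py L .0065;python3 -m crank '[[1,[0,0,0.003],[0,0,0]],[1,[0,0,0],[0,0,0]]]'; done | grep -E 'tcp|force|h_now'; python3 go.py L .0065
```

```text
tcp_pos: [0.5928, 0.1561, 0.0693]
wrist_force: [-3.4, -0.9, 5.6]
t 7.05 tcp [0.5928 0.1561 0.0693] F [-3.42 -0.91  5.57] w 0.01
turn(frac) [0.002 0.    0.004] h_now 0.0065
tcp_pos: [0.5929, 0.1561, 0.0692]
wrist_force: [-3.3, 0.3, 7.4]
t 7.25 tcp [0.5929 0.1561 0.0692] F [-3.26  0.27  7.41] w 0.01
target [0.5931 0.156  0.0693] shift(frac) now-axes [ 0.    -0.003 -0.001] tgt-axes [ 0.    -0.003 -0.001]
turn(frac) [0.002 0.    0.004] h_now 0.0064
```

The stop is reached at 7 N. I'll retreat, move above the right rocker and check.

```bash
python3 -m crank '[[1,[0,0,-0.15],[0,0,0]],[1,[0,0,-0.2],[0,0,0]],[1,[0,0,-0.3],[0,0,0]],[1,[0.3,0,-0.2],[0,0,0]],[1,[0.3,0,0],[0,0,0]],[1,[0.3,0,0],[0,0,0]],[1,[0.3,0,0],[0,0,0]],[1,[0.1,0,0],[0,0,0]]]'; python3 go.py R .03
python3 - <<'E'
from station import r
import cv2
for n,(y,x) in {"scene":(110,190),"top":(140,150)}.items():
    i=r.capture(n)["img"][y:y+130,x:x+170]
    cv2.imwrite(f"pics/{n}3.png",cv2.convertScaleAbs(cv2.resize(i,None,fx=4.5,fy=4.5,interpolation=cv2.INTER_CUBIC),alpha=1.5,beta=20))
E
```

```text
time_s: 8.05
tcp_pos: [0.5252, 0.0414, 0.1518]
ee_rot: [[-0.409, -0.899, 0.156], [-0.913, 0.403, -0.07], [0.0, -0.171, -0.985]]
wrist_force: [0.6, 0.2, -0.7]
gripper_width: 0.005
t 8.05 tcp [0.5252 0.0414 0.1518] F [ 0.63  0.16 -0.75] w 0.01
target [0.5722 0.1204 0.0924] shift(frac) now-axes [-0.913 -0.003  0.603] tgt-axes [-0.913 -0.001  0.603]
turn(frac) [ 0.004 -0.     0.001] h_now 0.0903
```

View pics/scene3.png

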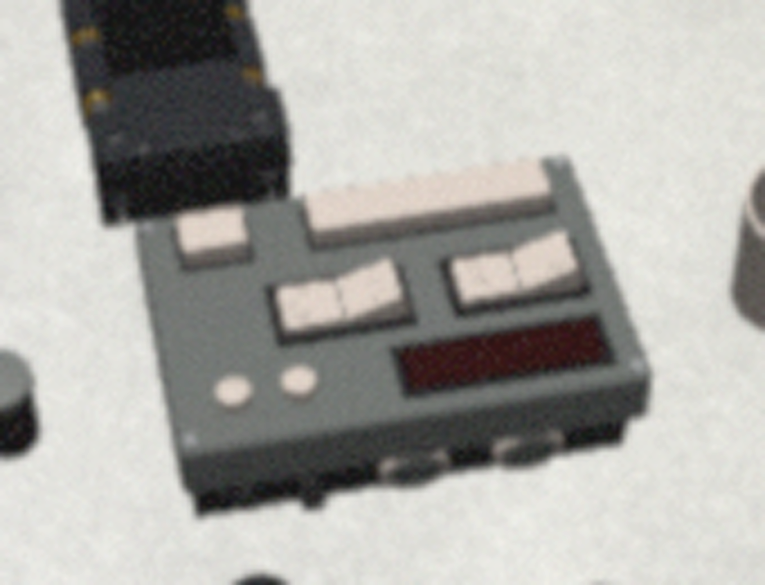

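View pics/top3.png

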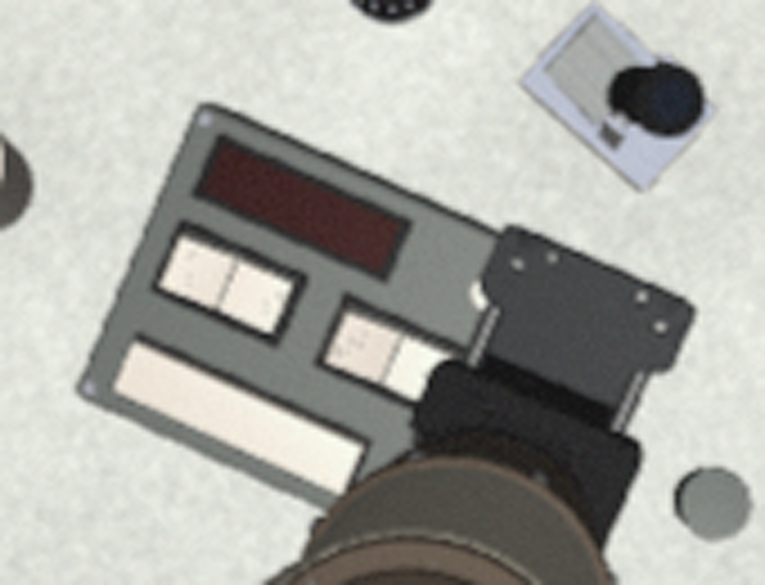

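The left rocker is over: its left half is raised at about (550,260) in the scene zoom, and its right half is flat. Nothing else moved. On to the right rocker.

```bash
python3 -m crank '[[1,[-0.3,0,0],[0,0,0]],[1,[-0.3,0,0],[0,0,0]],[1,[-0.313,0,0],[0,0,0]],[1,[0,0,0.25],[0,0,0]],[1,[0,0,0.25],[0,0,0]],[1,[0,0,0.1],[0,0,0]],[1,[0,0,0],[0,0,0]],[1,[0,0,0],[0,0,0]]]'; python3 go.py R .018
```

```text
time_s: 8.95
tcp_pos: [0.574, 0.1231, 0.0937]
ee_rot: [[-0.406, -0.9, 0.158], [-0.914, 0.4, -0.07], [-0.0, -0.173, -0.985]]
wrist_force: [-0.1, 0.6, 0.4]
gripper_width: 0.005
t 8.95 tcp [0.574  0.1231 0.0937] F [-0.05  0.57  0.41] w 0.01
target [0.5741 0.1196 0.0806] shift(frac) now-axes [0.032 0.008 0.131] tgt-axes [0.032 0.008 0.131]
turn(frac) [0.001 0.001 0.004] h_now 0.0311
```

```bash
python3 -m crank '[[1,[0.032,0.006,0.05],[0,0,0]],[1,[0,0,0.08],[0,0,0]],[1,[0,0,0],[0,0,0]]]' >/dev/null; python3 go.py R .0065; for i in 1; do python3 -m crank '[[1,[0,0,0.01],[0,0,0]],[1,[0,0,0.01],[0,0,0]],[1,[0,0,0],[0,0,0]]]'; python3 -m crank '[[1,[0,0,0.01],[0,0,0]],[1,[0,0,0.01],[0,0,0]],[1,[0,0,0],[0,0,0]]]'; python3 -m crank '[[1,[0,0,0.01],[0,0,0]],[1,[0,0,0.01],[0,0,0]],[1,[0,0,0],[0,0,0]]]'; python3 -m crank '[[1,[0,0,0.01],[0,0,0]],[1,[0,0,0.01],[0,0,0]],[1,[0,0,0],[0,0,0]]]';  done | grep -E 'tcp|force'; python3 go.py R .0065
```

```text
t 9.25 tcp [0.5729 0.1183 0.0795] F [-0.09  0.65  0.59] w 0.01
target [0.5759 0.1188 0.0693] shift(frac) now-axes [-0.017 -0.008  0.105] tgt-axes [-0.017 -0.008  0.105]
turn(frac) [ 0.004 -0.001  0.003] h_now 0.017
tcp_pos: [0.5738, 0.1187, 0.0783]
wrist_force: [0.9, -0.3, 1.0]
tcp_pos: [0.5744, 0.1189, 0.0764]
wrist_force: [-1.4, 0.4, 1.5]
tcp_pos: [0.5748, 0.1188, 0.0744]
wrist_force: [-0.7, 1.8, 1.6]
tcp_pos: [0.5748, 0.1183, 0.0722]
wrist_force: [-0.1, 0.8, 1.8]
t 10.45 tcp [0.5748 0.1183 0.0722] F [-0.13  0.82  1.82] w 0.0
target [0.5759 0.1188 0.0693] shift(frac) now-axes [-0.009 -0.003  0.03 ] tgt-axes [-0.009 -0.003  0.03 ]
turn(frac) [0.002 0.    0.004] h_now 0.0095
```

```bash
for i in 1; do python3 -m crank '[[1,[0,0,0.01],[0,0,0]],[1,[0,0,0],[0,0,0]]]'; python3 -m crank '[[1,[0,0,0.01],[0,0,0]],[1,[0,0,0],[0,0,0]]]'; python3 -m crank '[[1,[0,0,0.006],[0,0,0]],[1,[0,0,0],[0,0,0]]]'; done | grep -E 'tcp|force'; python3 go.py R .0065
```

```text
tcp_pos: [0.5748, 0.1181, 0.0712]
wrist_force: [0.0, 1.5, 1.3]
tcp_pos: [0.5749, 0.1181, 0.0701]
wrist_force: [0.8, 0.7, 1.9]
tcp_pos: [0.575, 0.118, 0.0697]
wrist_force: [0.5, 0.0, 2.3]
t 11.05 tcp [0.575  0.118  0.0697] F [0.53 0.05 2.3 ] w 0.01
target [0.5759 0.1188 0.0693] shift(frac) now-axes [-0.01  -0.004  0.005] tgt-axes [-0.01  -0.004  0.005]
turn(frac) [ 0.003 -0.     0.003] h_now 0.007
```

```bash
for i in 1; do python3 -m crank '[[1,[0,0,0.006],[0,0,0]],[1,[0,0,0],[0,0,0]]]'; python3 -m crank '[[1,[0,0,0.005],[0,0,0]],[1,[0,0,0],[0,0,0]]]';  done | grep -E 'tcp|force'; python3 go.py R .0065
```

```text
tcp_pos: [0.5751, 0.118, 0.0694]
wrist_force: [-0.7, 1.0, 4.3]
tcp_pos: [0.5751, 0.118, 0.0692]
wrist_force: [-2.1, 0.3, 6.7]
t 11.45 tcp [0.5751 0.118  0.0692] F [-2.09  0.26  6.7 ] w 0.0
target [0.5759 0.1188 0.0693] shift(frac) now-axes [-0.01  -0.004  0.   ] tgt-axes [-0.01  -0.004  0.   ]
turn(frac) [ 0.002 -0.     0.004] h_now 0.0065
```

```bash
python3 -m crank '[[1,[0,0,-0.15],[0,0,0]],[1,[0,0,-0.25],[0,0,0]],[1,[0,0,-0.35],[0,0,0]],[1,[0.35,0,0],[0,0,0]],[1,[0.35,0,0],[0,0,0]],[1,[0.3,0,0],[0,0,0]],[1,[0,0,0],[0,0,0]],[1,[0,0,0],[0,0,0]]]'; python3 go.py B .03
python3 - <<'E'
from station import r
import cv2
for n,(y,x) in {"scene":(110,190)}.items():
    i=r.capture(n)["img"][y:y+130,x:x+170]
    cv2.imwrite(f"pics/{n}4.png",cv2.convertScaleAbs(cv2.resize(i,None,fx=4.5,fy=4.5,interpolation=cv2.INTER_CUBIC),alpha=1.5,beta=20))
E
```

```text
time_s: 12.25
tcp_pos: [0.5223, 0.0312, 0.1423]
ee_rot: [[-0.408, -0.9, 0.156], [-0.913, 0.402, -0.071], [0.001, -0.171, -0.985]]
wrist_force: [0.2, 0.2, 0.6]
gripper_width: 0.007
t 12.25 tcp [0.5223 0.0312 0.1423] F [0.18 0.22 0.6 ] w 0.01
target [0.5392 0.1703 0.0835] shift(frac) now-axes [-1.339  0.508  0.507] tgt-axes [-1.338  0.511  0.507]
turn(frac) [ 0.003 -0.001  0.002] h_now 0.0807
```

View pics/scene4.png

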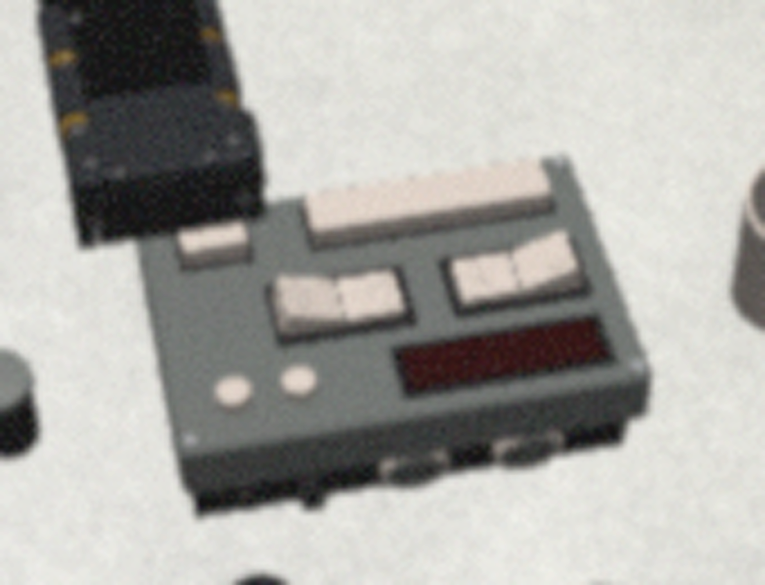

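The right rocker is now over too: its left half is flat and its right half raised, at about (305,300). Now the start bar.

```bash
python3 -m crank '[[1,[-0.4,0.15,0],[0,0,0]],[1,[-0.4,0.15,0],[0,0,0]],[1,[-0.4,0.15,0],[0,0,0]],[1,[-0.14,0.06,0.2],[0,0,0]],[1,[0,0,0.3],[0,0,0]],[1,[0,0,0],[0,0,0]],[1,[0,0,0],[0,0,0]]]' >/dev/null; python3 go.py B .02
```

```text
t 13.0 tcp [0.5392 0.1716 0.084 ] F [-0.6   0.88  0.27] w 0.0
target [0.5408 0.1696 0.0736] shift(frac) now-axes [ 0.012 -0.004  0.106] tgt-axes [ 0.012 -0.004  0.106]
turn(frac) [ 0.003 -0.002  0.005] h_now 0.0306
```

```bash
python3 -m crank '[[1,[0.01,0,0.08],[0,0,0]],[1,[0,0,0.05],[0,0,0]],[1,[0,0,0],[0,0,0]]]' >/dev/null; python3 go.py B .008; for i in 1; do python3 -m crank '[[1,[0,0,0.01],[0,0,0]],[1,[0,0,0.01],[0,0,0]],[1,[0,0,0],[0,0,0]]]'; python3 -m crank '[[1,[0,0,0.01],[0,0,0]],[1,[0,0,0.01],[0,0,0]],[1,[0,0,0],[0,0,0]]]'; python3 -m crank '[[1,[0,0,0.01],[0,0,0]],[1,[0,0,0],[0,0,0]]]'; python3 -m crank '[[1,[0,0,0.01],[0,0,0]],[1,[0,0,0],[0,0,0]]]';  done | grep -E 'tcp|force'; python3 go.py B .008
```

```text
t 13.3 tcp [0.5408 0.1689 0.0716] F [-0.45  0.45 -0.26] w 0.0
target [0.5427 0.1687 0.0618] shift(frac) now-axes [-0.006 -0.001  0.1  ] tgt-axes [-0.006 -0.001  0.1  ]
turn(frac) [ 0.003 -0.     0.003] h_now 0.018
tcp_pos: [0.5413, 0.1693, 0.0699]
wrist_force: [-0.6, -0.5, -0.3]
tcp_pos: [0.5415, 0.1691, 0.0676]
wrist_force: [-0.9, -0.9, -0.8]
tcp_pos: [0.5417, 0.1692, 0.0668]
wrist_force: [-1.9, 0.3, 0.6]
tcp_pos: [0.5419, 0.1691, 0.0659]
wrist_force: [-0.8, 0.8, 2.3]
t 14.3 tcp [0.5419 0.1691 0.0659] F [-0.81  0.79  2.32] w 0.0
target [0.5427 0.1687 0.0618] shift(frac) now-axes [ 0.    -0.001  0.041] tgt-axes [ 0.    -0.001  0.041]
turn(frac) [0.002 0.    0.004] h_now 0.0121
```

Contact was at h of about 13 mm, as expected. I'll press on about 5 mm to the stop.

```bash
for i in 1; do python3 -m crank '[[1,[0,0,0.01],[0,0,0]],[1,[0,0,0.01],[0,0,0]],[1,[0,0,0],[0,0,0]]]'; python3 -m crank '[[1,[0,0,0.01],[0,0,0]],[1,[0,0,0],[0,0,0]]]'; python3 -m crank '[[1,[0,0,0.008],[0,0,0]],[1,[0,0,0],[0,0,0]]]'; done | grep -E 'tcp|force'; python3 go.py B .008
```

```text
tcp_pos: [0.5422, 0.1689, 0.0638]
wrist_force: [-0.7, 0.4, 2.4]
tcp_pos: [0.5424, 0.1689, 0.0628]
wrist_force: [-0.7, 0.4, 3.1]
tcp_pos: [0.5425, 0.1689, 0.0621]
wrist_force: [-0.8, -0.1, 3.4]
t 15.0 tcp [0.5425 0.1689 0.0621] F [-0.83 -0.09  3.35] w 0.01
target [0.5427 0.1687 0.0618] shift(frac) now-axes [ 0.001 -0.001  0.002] tgt-axes [ 0.001 -0.001  0.002]
turn(frac) [0.002 0.    0.004] h_now 0.0082
```

```bash
for i in 1; do python3 -m crank '[[1,[0,0,0.006],[0,0,0]],[1,[0,0,0],[0,0,0]]]'; python3 -m crank '[[1,[0,0,0.005],[0,0,0]],[1,[0,0,0],[0,0,0]]]'; done | grep -E 'tcp|force'; python3 go.py B .008
```

```text
tcp_pos: [0.5426, 0.1688, 0.0616]
wrist_force: [-1.9, -0.0, 4.0]
tcp_pos: [0.5427, 0.1688, 0.0613]
wrist_force: [-3.2, 0.3, 5.2]
t 15.4 tcp [0.5427 0.1688 0.0613] F [-3.21  0.32  5.22] w 0.0
target [0.5427 0.1687 0.0618] shift(frac) now-axes [ 0.    -0.001 -0.005] tgt-axes [ 0.    -0.001 -0.005]
turn(frac) [0.002 0.    0.004] h_now 0.0075
```

```bash
python3 -m crank '[[1,[0,0,0.005],[0,0,0]],[1,[0,0,0],[0,0,0]]]'; python3 -m crank '[[1,[0,0,-0.1],[0,0,0]],[1,[0,0,-0.25],[0,0,0]],[1,[0,0,-0.35],[0,0,0]],[1,[0,0.3,-0.3],[0,0,0]],[1,[0,0.4,-0.2],[0,0,0]],[1,[0,0.4,0],[0,0,0]],[1,[0,0.4,0],[0,0,0]],[1,[0,0,0],[0,0,0]]]'; python3 -m crank '[[1,[0,0,0],[0,0,0]],[1,[0,0,0],[0,0,0]]]'
python3 - <<'E'
from station import r
import cv2,numpy as np
for n,(y,x) in {"scene":(110,150),"top":(110,110)}.items():
    a=r.capture(n)["img"];b=cv2.imread(f"pics/{n}0.png")
    j=np.hstack([i[y:y+170,x:x+220] for i in (b,a)])
    cv2.imwrite(f"pics/{n}5.png",cv2.convertScaleAbs(cv2.resize(j,None,fx=1.8,fy=1.8,interpolation=cv2.INTER_CUBIC),alpha=1.5,beta=20))
    cv2.imwrite(f"pics/{n}6.png",cv2.convertScaleAbs(cv2.resize(a[y:y+170,x:x+220],None,fx=3.5,fy=3.5,interpolation=cv2.INTER_CUBIC),alpha=1.5,beta=20))
E
```

```text
time_s: 15.6
tcp_pos: [0.5427, 0.1688, 0.0611]
ee_rot: [[-0.407, -0.9, 0.157], [-0.914, 0.401, -0.07], [0.0, -0.172, -0.985]]
wrist_force: [-4.7, 0.9, 7.6]
gripper_width: 0.004
time_s: 16.4
tcp_pos: [0.3855, 0.2372, 0.1523]
ee_rot: [[-0.403, -0.902, 0.155], [-0.915, 0.397, -0.071], [0.002, -0.17, -0.985]]
wrist_force: [0.6, 0.4, -0.7]
gripper_width: 0.006
time_s: 16.6
tcp_pos: [0.3894, 0.2372, 0.153]
ee_rot: [[-0.407, -0.9, 0.157], [-0.913, 0.401, -0.07], [0.0, -0.172, -0.985]]
wrist_force: [-0.4, -0.7, 0.9]
gripper_width: 0.007
```

View pics/scene6.png

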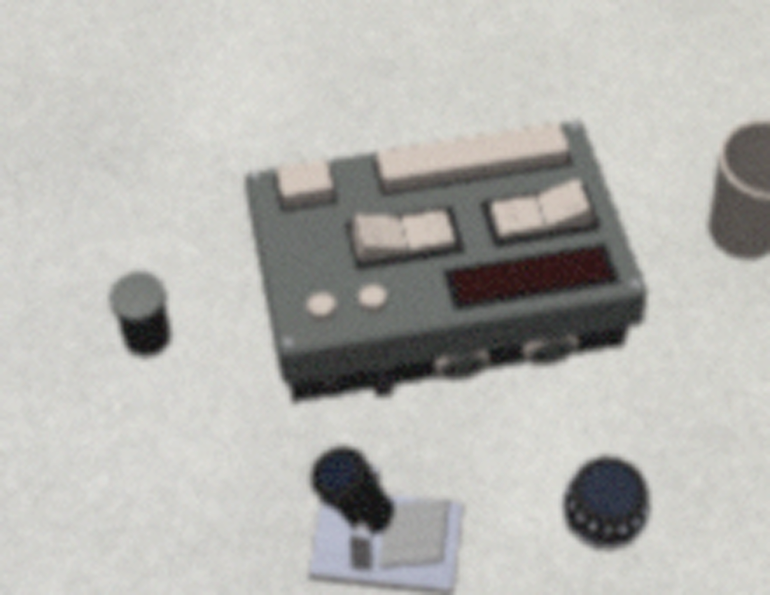

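View pics/top5.png

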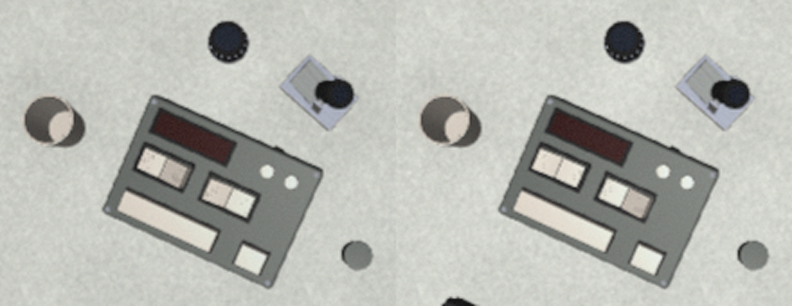

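View pics/scene5.png

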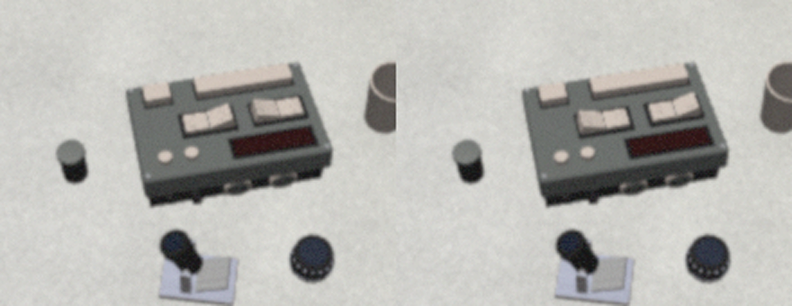

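The before and after pictures match except for the two tipped rockers. The start bar is up, nothing has shifted and the arm is clear, so I'll hand in.

```bash
python3 -c "
from station import r
print(r.finish_job())"
```

```text
the job is handed in; nothing more can be done
None
```

The dry run is done and handed in at about 17 s of the 45 s allowed; the hand-in gives no verdict. With shut fingertips held square to the panel, I tipped the left rocker (safelight on), then the right rocker (focus lamp off). Last I pressed the start bar to its stop and released it.

- **Forces:** the last readings at the three stops were 7.4, 6.7 and 7.6 N vertical (about 9 N in all at the most), well under the 25 N limit.
- **Pictures:** after each rocker press the scene picture showed that rocker over. The final pictures show both rockers over, the start bar back up, and the timer and all four bystanders where they started. The stop and time keys look unchanged, and the arm is clear.
- **Not seen directly:** the gripper hid each press as it happened. That the bar went fully down rests on about 5 mm of travel after contact, with the force passing 3.6 N.
- **Disagreement:** camera-measured heights read about 2 mm low, but the contact heights matched the given sizes to within about 1 mm.

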